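Pack a two-layer set of electricity meters

TASK

Pack the meters for dispatch as a two-layer stack, in this order: seat the widest meter in the wide blue cradle, then the middle-sized meter in the narrow one, both lying flat on the cradle floors, screens up. Then lay the plywood board flat across the tops of both, centred over the grey base plate and running from one cradle to the other, and last set the slimmest meter, screen up, in the middle of the board with its long side along the board. Let go of each thing before fetching the next and leave the finished stack standing still.

Things in the scene. Friction and masses are not known exactly. Their poses are not given: they have to be found in the camera images.
- wide_meter: The widest white modular electricity meter on its back, screen up: 108 mm wide (x), 90 long (y), 66 high. Stepped: the lower body (108 x 90 mm) is 38 mm high, with screws on two shoulders; centred on it the nose, 108 mm in x but 45 mm in y, rises to 66 mm, flat-topped with the screen; grip it across y. Origin: centre of the underside, z up.
- narrow_meter: The middle-sized white modular electricity meter on its back, screen up: 54 mm wide (x), 90 long (y), 66 high. Stepped: the lower body (54 x 90 mm) is 38 mm high, with screws on two shoulders; centred on it the nose, 54 mm in x but 45 mm in y, rises to 66 mm, flat-topped with the screen; grip it across y. Origin: centre of the underside, z up.
- slim_meter: The slimmest white modular electricity meter on its back, screen up: 36 mm wide (x), 90 long (y), 66 high. Stepped: the lower body (36 x 90 mm) is 38 mm high, with screws on two shoulders; centred on it the nose, 36 mm in x but 45 mm in y, rises to 66 mm, flat-topped with the screen; grip it across y. Origin: centre of the underside, z up.
- spacer_board: Loose plain plywood board lying flat, 60 mm (x) by 190 mm (y), 18 mm thick; no holes. Origin: centre of the underside, z up.
- base_plate: Fixed grey plate on the table, 260 mm (x) by 140 mm (y), 12 mm thick, that carries the two cradles side by side along its x, one centred 60 mm to each side of its centre; which one is at +x varies. Origin: centre of the underside, z up.
- wide_cradle: Wide blue cradle, fixed on the base plate's top: shallow tray, inside 124 (x) by 106 mm (y), outside 132 x 114, walls 4 mm thick, 16 mm high from its underside, floor 4 mm thick (a seated meter's underside is 4 mm above the origin). Origin: centre of the underside, z up; axes parallel to the base plate's.
- narrow_cradle: Narrow blue cradle, fixed on the base plate's top: shallow tray, inside 70 (x) by 106 mm (y), outside 78 x 114, walls 4 mm thick, 16 mm high from its underside, floor 4 mm thick (a seated meter's underside is 4 mm above the origin). Origin: centre of the underside, z up; axes parallel to the base plate's.
Not all that is in view belongs to the job. What is shaped like the narrow_meter but pink is not meant.

How it is judged:
By the outcome, as a careful person would: the job done as asked, in the order asked, and still so for the second after the job is handed in, with the robot touching nothing.
It also fails if it takes over 112 s, if anything falls off the work surface, if the arm or the gripper's body presses on something with over 40 N, if the wrist force passes 120 N, or if a joint passes its speed limit or range.

ROBOT

A 6-joint arm with a two-finger parallel gripper is mounted at the origin on the work surface. World frame = base frame: x ahead of the robot, y to its left, z up, the work surface at z = 0. Lengths are in m, angles in rad, forces in N, time in s.
With the tool pointing down it reaches from about 0.375 to 0.925 m from the base axis. Payload 5.7 kg.
Tool frame: the origin (TCP) lies midway between the tips of the shut fingers; the grasp point (between the pads) lies manip.grip_depth behind it (manip.grip_depth is the distance from the TCP to the grasp point, in m); z points along the fingers, y is the line along which they close (so a half turn about z gives the same grasp; the last joint's range is limited). The gripper opens to 88 mm and grips with 3 to 60 N. Pads are 20 mm wide; open, the fingers measure 115 mm over their backs; the gripper's body (75 mm by 178 mm) begins 61 mm behind the grasp point.
Start: joints at [1.097, 0.359, 1.51, -0, 1.272, -0.115], TCP at [0.211, 0.562, 0.223] pointing down, gripper open.
Joint ranges: [-2.97, 2.97], [-1.01, 2.36], [0.21, 2.38], [-0.96, 4.11], [0.2, 2.71], [-2.98, 2.98]. Speed limits (rad/s): [2.39, 2.39, 3.14, 3.14, 3.14, 3.14].

INTERFACE

Orientations are given as a rotation vector (axis times angle).
In Python, from station import manip gives the robot as it stands. The module is installed in compiled form; this text tells all that it offers.
- The arm moves only by the shell command python3 -m inch 'ROWS' [OPENING]. ROWS is JSON, a list of rows, each an object with "translation": the shift along the tool's x, y, z in m, a list of three; "roll": the turn about the tool's z in degrees. A call has 1 to 10 rows; each row is the pose to reach, as a shift and turn from the pose commanded when the call began, along the tool's axes at that moment; what a row does not reach only later rows make up. A row lasts 1/10 s, in which the tool goes at most 50 mm and 8.59 degrees, less where a joint would pass 70% of its speed; a pose out of reach is approached as far as the arm can. A call with a gripper value outside its range is refused whole. OPENING is the closure, from -1 (fully open) to 1 (shut), set as the call begins (- or left out, the last holds). The fingers move at their own pace and stop on an object; the grip force is fixed at half the most. Time passes only in rows, so rows that repeat a pose let the fingers close. It gives the time, the measured TCP pose, the force, the opening and the grip force at its end, in the units of the state.
- manip.get_obs(): the state, without advancing time (a new reading comes with each control period).
- manip.read_camera(name): name is "side" or "top" or "wrist"; returns a dict with "pixels" (400x640x3 uint8, red, green, blue), "vfov" (degrees; the focal length in pixels is half the picture's height over the tangent of half this angle, whatever the lens; pixels are square), "cx", "cy" (the principal point, pixels), "k1" (the pictures are not rectified: a ray, as slopes to the right and down, at radius r is drawn at 1 + k1 r^2 times it, then the intrinsics apply), "rvec" (rotation vector, rad) and "tvec" (3), from world to camera coordinates, as OpenCV has them. Camera axes: x right, y down, z forward; pixel columns grow to the right and rows downward; lengths in m; the calibration is good to about 2 mm. A picture is of the moment at which its call begins. There is no depth.
- manip.finish_job(): hands the job in; it is judged then, once.
The state is a dict: "t": time; "qpos": joint angles; "dq": joint speeds; "tau": joint torques, N m; "tcp_pos": TCP position; "tcp_rot": TCP orientation; "force": force on the tool from outside, world axes, zero at the start; "ft_torque": the same for the moment, N m; "opening": finger opening in m; "grasp_force": force on a finger pad.
Only numpy, scipy, OpenCV 4.12 (cv2) and the standard library are available. Lean on these libraries where they do the work, as an engineer would, in place of code of your own. Each camera call takes 0.05 s, during which the arm holds its last target. There are 200 camera calls.

## Working session

There is one attempt and no reset: what is moved stays moved. The work goes in short steps, Python scripts to look and compute and a shell command to move; the robot and the scene stay as the last step left them, time stands still between calls to the robot, and variables do not carry over. Pictures are saved under pics/ and viewed, at most 14 in all, crops included, and the job is handed in when it is done.

```bash
mkdir -p pics
cat > h.py <<'E'
import numpy as np, cv2
from station import manip
def cap(name):
    c=manip.read_camera(name); return c
def K(c):
    f=200/np.tan(np.radians(c["vfov"])/2); return f
def ray(c,uv):
    uv=np.atleast_2d(np.array(uv,float)); f=K(c)
    d=(uv-[c["cx"],c["cy"]])/f
    s=d.copy()
    for _ in range(30): s=d/(1+c["k1"]*(s**2).sum(1,keepdims=True))
    R=cv2.Rodrigues(np.array(c["rvec"],float))[0]; t=np.array(c["tvec"],float)
    v=np.c_[s,np.ones(len(s))]@R
    return -R.T@t, v/np.linalg.norm(v,axis=1,keepdims=True)
def onplane(c,uv,z):
    o,v=ray(c,uv); return o+v*((z-o[2])/v[:,2])[:,None]
def tri(c1,p1,c2,p2):
    o1,v1=ray(c1,p1);o2,v2=ray(c2,p2);out=[]
    for a,b in zip(v1,v2):
        s=np.linalg.lstsq(np.c_[a,-b],o2-o1,rcond=None)[0]
        A=o1+a*s[0];B=o2+b*s[1]; out.append(np.r_[(A+B)/2,np.linalg.norm(A-B)])
    return np.array(out)
def proj(c,P):
    R=cv2.Rodrigues(np.array(c["rvec"],float))[0]
    q=np.atleast_2d(P)@R.T+np.array(c["tvec"],float); s=q[:,:2]/q[:,2:]
    return s*(1+c["k1"]*(s**2).sum(1,keepdims=True))*K(c)+[c["cx"],c["cy"]]
def save(c,n): cv2.imwrite("pics/"+n,c["pixels"][:,:,::-1])
E
python3 - <<'E'
from h import *
import pickle
print(manip.get_obs(), manip.grip_depth)
for n in("top","side","wrist"):
    c=cap(n); save(c,n+"0.png"); pickle.dump(c,open(n+"0.pkl","wb"))
    print(n,c["vfov"],c["k1"],ray(c,[c["cx"],c["cy"]]))
E
```

```text
{'t': 0.0, 'qpos': array([ 1.09688642e+00,  3.59492636e-01,  1.51141268e+00, -8.94555015e-06,
        1.27249736e+00, -1.15096140e-01]), 'dq': array([ 0.00064077,  0.0001096 , -0.00050772,  0.00021485, -0.00111268,
        0.0003103 ]), 'tau': array([ 3.68616238e-04, -5.15390646e+01, -2.70714802e+01,  6.73790951e-02,
        3.52885947e-02, -8.46523312e-05]), 'tcp_pos': array([0.21039328, 0.56117498, 0.22182447]), 'tcp_rot': array([-5.60508090e-01, -3.09065984e+00,  2.72421858e-03]), 'force': array([ 0.3882344 ,  0.58176225, -0.39785801]), 'ft_torque': array([ 0.01266759, -0.02433813, -0.02028048]), 'grasp_force': 0.0, 'opening': 0.08763494086036545} 0.0187
top 56.94145960297236 0.012261208613219204 (array([ 0.22300788, -0.12359231,  1.03823453]), array([[ 0.20590604, -0.0166895 , -0.97842944]]))
side 55.690674281244995 0.003287274529717877 (array([ 0.42917643, -0.87916079,  0.78187279]), array([[ 0.02358086,  0.69743101, -0.71626387]]))
wrist 59.15390565038478 -0.033577136638250155 (array([0.14843249, 0.58590991, 0.38335192]), array([[ 0.22677307, -0.08749415, -0.97000966]]))
```

View pics/top0.png

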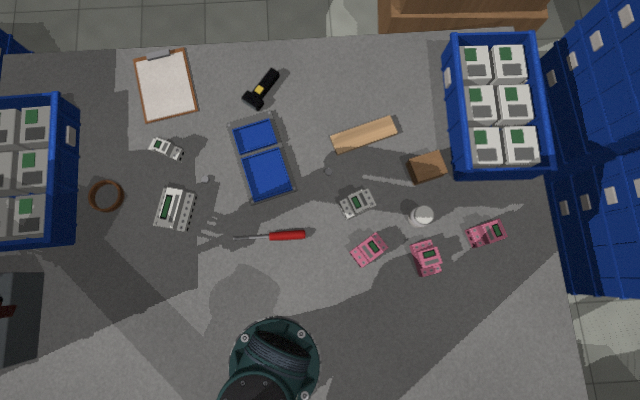

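View pics/side0.png

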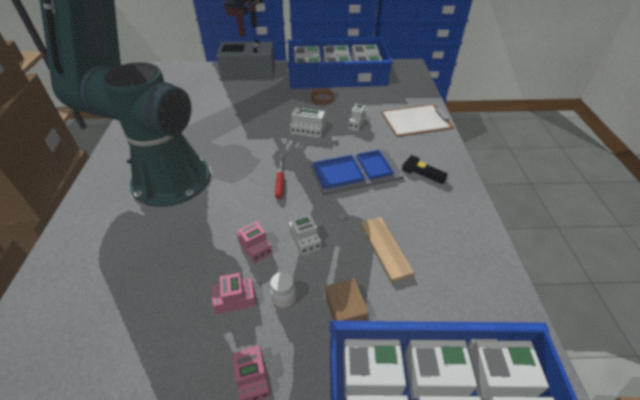

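The top view shows the blue cradles on the plate at (263,160), with the narrow one up at (253,137) and the wide one at (267,175). White meters are at (175,207), (167,148) and (357,203), the board is at (364,134), and there are pink decoys at (368,250), (426,257) and (487,233). The side view shows the same things: white meters at (307,122), (357,117) and (304,233), cradles at (355,170), board at (387,248).

By size, wide_meter is (175,207), slim_meter is (167,148) and narrow_meter is (357,203), the white one rather than the pink ones. I'll check these in an enlarged crop.

Run:
```python
from h import *
import pickle
c=pickle.load(open("top0.pkl","rb")); s=pickle.load(open("side0.pkl","rb"))
cv2.imwrite("pics/crop1.png",cv2.resize(c["pixels"][105:250,135:415,::-1],None,fx=2.85,fy=2.85,interpolation=cv2.INTER_CUBIC))
a=s["pixels"][95:285,225:425,::-1]
cv2.imwrite("pics/crop2.png",cv2.resize(a,None,fx=3.1,fy=3.1,interpolation=cv2.INTER_CUBIC))
for n,uv,z in[("wide",(175,207),.066),("slim",(167,148),.066),("nar",(357,203),.066),("board",(364,134),.018),("plate",(263,160),.02)]: print(n,onplane(c,uv,z)[0].round(3))
print(proj(c,[[.21,.56,.22]]))
```

```text
wide [0.423 0.239 0.066]
slim [0.59  0.263 0.066]
nar [ 0.402 -0.247  0.066]
board [ 0.615 -0.291  0.018]
plate [0.554 0.006 0.02 ]
[[ -7.22317279 302.86127489]]
```

View pics/crop1.png

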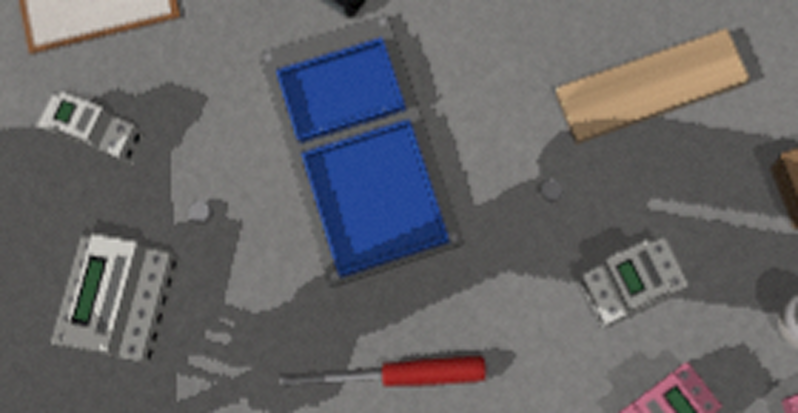

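View pics/crop2.png

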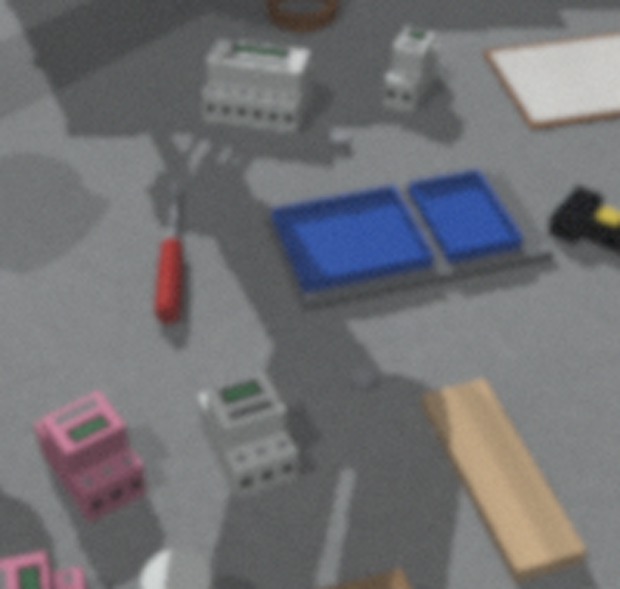

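Identities are clear. White with a six-screw shoulder (crop 1 ~ (115,300)) is the wide meter, white with three screws (635,275) is the narrow one, and the thin white one (88,125) is the slim one. The narrow cradle is the far one, at (340,90). Next I'll plan a hover over the wide meter, looking with the wrist camera.

```bash
cat >> h.py <<'E'
from scipy.spatial.transform import Rotation as Ro
def plan(x,y,z,ang,flip=0):
    """shift/roll to TCP xyz with the closing line (tool y) at world angle ang deg (mod 180)"""
    o=manip.get_obs(); R=Ro.from_rotvec(o["tcp_rot"]).as_matrix()
    d=R.T@(np.array([x,y,z])-o["tcp_pos"])
    cur=np.degrees(np.arctan2(R[1,1],R[0,1])); w=(ang-cur+90)%180-90
    if flip: w+= -180*np.sign(w)
    print("cur",o["tcp_pos"].round(4),"yang %.2f"%cur,"shift",d.round(4),"roll %.2f"%(-w),"q6 %.2f"%o["qpos"][5],"t",round(o["t"],2))
E
python3 - <<'E'
from h import *
import pickle
c=pickle.load(open("wrist0.pkl","rb"));o=manip.get_obs();R=Ro.from_rotvec(o["tcp_rot"]).as_matrix()
C,v=ray(c,[c["cx"],c["cy"]]); print("cam in tool",R.T@(C-o["tcp_pos"]),R.T@v[0]); print(onplane(c,[[320,200],[0,0],[639,399]],.066))
print(R)
plan(.42,.24,.25,77)
E
```

```text
cam in tool [ 0.066752    0.00100308 -0.16131877] [-2.43196525e-01 -9.42450821e-04  9.69976578e-01]
[[ 0.22353474  0.56032041  0.066     ]
 [-0.03445681  0.3680738   0.066     ]
 [ 0.56849679  0.81807394  0.066     ]]
[[-9.36305958e-01  3.51184805e-01 -6.20952100e-04]
 [ 3.51185324e-01  9.36305145e-01 -1.24197015e-03]
 [ 1.45239601e-04 -1.38093332e-03 -9.99999036e-01]]
cur [0.2105 0.5613 0.222 ] yang 69.44 shift [-0.309  -0.2273 -0.0277] roll -7.56 q6 -0.12 t 0.15
```

```bash
python3 -m inch '[{"translation":[-0.309,-0.227,-0.028],"roll":-7.5},{"translation":[-0.309,-0.227,-0.028],"roll":-7.5},{"translation":[-0.309,-0.227,-0.028],"roll":-7.5},{"translation":[-0.309,-0.227,-0.028],"roll":-7.5},{"translation":[-0.309,-0.227,-0.028],"roll":-7.5},{"translation":[-0.309,-0.227,-0.028],"roll":-7.5},{"translation":[-0.309,-0.227,-0.028],"roll":-7.5},{"translation":[-0.309,-0.227,-0.028],"roll":-7.5},{"translation":[-0.309,-0.227,-0.028],"roll":-7.5},{"translation":[-0.309,-0.227,-0.028],"roll":-7.5}]' -1
python3 -m inch '[{"translation":[0,0,0],"roll":0},{"translation":[0,0,0],"roll":0},{"translation":[0,0,0],"roll":0}]'
python3 - <<'E'
from h import *
import pickle
c=cap("wrist");c["obs"]=manip.get_obs();pickle.dump(c,open("w1.pkl","wb"));save(c,"w1.png");plan(.42,.24,.25,77)
c=cap("top");pickle.dump(c,open("top1.pkl","wb"))
E
```

```text
t: 1.15
tcp_pos: [0.4203, 0.2403, 0.2505]
tcp_rot: [-0.361, -3.12, -0.0]
force: [-0.2, -0.3, 0.3]
opening: 0.0879
grasp_force: 0.0
t: 1.45
tcp_pos: [0.4196, 0.2416, 0.2505]
tcp_rot: [-0.354, -3.121, 0.0]
force: [0.2, 0.0, 0.0]
opening: 0.0881
grasp_force: 0.0
cur [0.4197 0.2415 0.2505] yang 77.04 shift [-0.0007 -0.0014  0.0005] roll 0.04 q6 -0.97 t 1.5
```

View pics/w1.png

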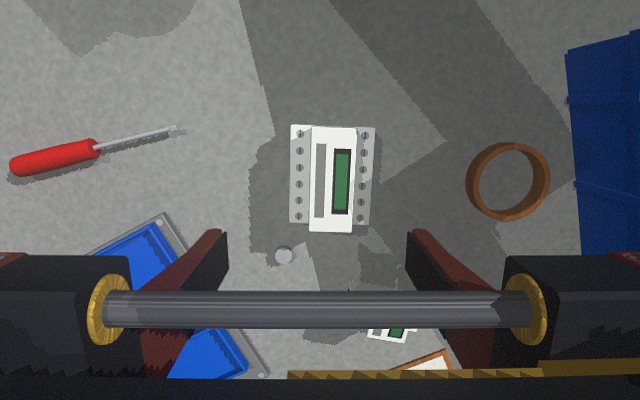

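The wrist view shows the wide meter. Its nose quad runs about (309,127), (357,128), (352,233), (308,230), with the green screen at (342,181). A bolt-like stub lies at (283,255). Part of the cradles shows at (160,270).

```bash
cat >> h.py <<'E'
def nose(c,roi,z=.066,thr=None,lo=0):
    """bright nose-top: rectangle on plane z -> centre, long/short sides, angle of the short side"""
    x0,y0,x1,y1=roi; p=c["pixels"][y0:y1,x0:x1].astype(int); g=p.min(2)
    if thr is None:
        v=g[(g>lo)]; thr=cv2.threshold(v.astype(np.uint8).reshape(-1,1),0,255,cv2.THRESH_OTSU)[0]
    m=((g>thr)&(p.max(2)-g<40)).astype(np.uint8)
    cs=cv2.findContours(m,cv2.RETR_EXTERNAL,cv2.CHAIN_APPROX_NONE)[0]
    k=max(cs,key=cv2.contourArea)[:,0,:]+[x0,y0]
    return rect(onplane(c,k,z)),thr,k
def rect(P):
    (a,b),(w,h),t=cv2.minAreaRect((P[:,:2]*1000).astype(np.float32))
    if w<h: w,h,t=h,w,t+90
    return np.array([a,b]).round(1),round(w,1),round(h,1),round((t)%180,1)  # angle of long side
def green(c,roi):
    x0,y0,x1,y1=roi; p=c["pixels"][y0:y1,x0:x1].astype(int)
    m=((p[:,:,1]>p[:,:,0]*1.25)&(p[:,:,1]>p[:,:,2]*1.1)).astype(np.uint8)
    n,l,s,ce=cv2.connectedComponentsWithStats(m); i=1+s[1:,4].argmax(); return ce[i]+[x0,y0],s[i,4]
E
python3 - <<'E'
from h import *
import pickle
w=pickle.load(open("w1.pkl","rb"));t=pickle.load(open("top0.pkl","rb"));s=pickle.load(open("side0.pkl","rb"))
gw=green(w,(280,115,385,245)); gt=green(t,(150,185,200,232)); gs=green(s,(288,100,330,140)); print(gw,gt,gs)
print("tri wt",tri(w,[gw[0]],t,[gt[0]]),"ts",tri(t,[gt[0]],s,[gs[0]]), onplane(w,gw[0],.066))
for th in (None,150,180,200,215,225): r=nose(w,(275,110,390,250),thr=th); print(th,r[:2])
for nm,a,b in (("slim",(145,132,190,165),(345,100,370,135)),("nar",(335,183,380,222),(285,212,325,255))):
    g1=green(t,a);g2=green(s,b);print(nm,g1,g2,tri(t,[g1[0]],s,[g2[0]]))
E
```

```text
Traceback (most recent call last):
  File "h.py", line 52, in green
    n,l,s,ce=cv2.connectedComponentsWithStats(m); i=1+s[1:,4].argmax(); return ce[i]+[x0,y0],s[i,4]
                                                      ~~~~~~~~~~~~~~^^
ValueError: attempt to get argmax of an empty sequence
```

```bash
sed -i 's/\*1.25)/+8)/; s/p\[:,:,2\]\*1.1)/p[:,:,2]+4)/' h.py
python3 - <<'E'
from h import *
import pickle
w=pickle.load(open("w1.pkl","rb"));t=pickle.load(open("top0.pkl","rb"));s=pickle.load(open("side0.pkl","rb"))
gw=green(w,(280,115,385,245)); gt=green(t,(150,185,200,232)); gs=green(s,(288,100,330,140)); print(gw,gt,gs)
print("tri wt",tri(w,[gw[0]],t,[gt[0]]),"ts",tri(t,[gt[0]],s,[gs[0]]), onplane(w,gw[0],.066))
for th in (None,150,180,200,215,225): r=nose(w,(275,110,390,250),thr=th); print(th,r[:2])
for nm,a,b in (("slim",(145,132,190,165),(345,100,370,135)),("nar",(335,183,380,222),(285,212,325,255))):
    g1=green(t,a);g2=green(s,b);print(nm,g1,g2,tri(t,[g1[0]],s,[g2[0]]))
E
```

```text
(array([340.75423729, 181.08898305]), np.int32(708)) (array([165.71296296, 206.37962963]), np.int32(108)) (array([308.04651163, 110.65116279]), np.int32(43))
tri wt [[0.42683554 0.26604275 0.06093731 0.00059508]] ts [[0.42557103 0.26369159 0.06662114 0.00075908]] [[0.42550036 0.26592535 0.066     ]]
None ((array([422.3, 255.8]), 107.9, 81.6, 165.2), 157.0)
150 ((array([422.4, 255.6]), 107.9, 81.8, 164.9), 150)
180 ((array([420.2, 248.2]), 108.0, 63.4, 165.5), 180)
200 ((array([420.4, 248.6]), 107.2, 63.2, 166.1), 200)
215 ((array([420.4, 248.6]), 107.1, 63.2, 166.1), 215)
225 ((array([423.5, 257.4]), 105.2, 43.2, 165.3), 225)
slim (array([157.4, 143.7]), np.int32(30)) (array([359.1, 105.9]), np.int32(10)) [[6.04780895e-01 2.90221780e-01 6.57479710e-02 5.93472319e-04]]
nar (array([355.94642857, 201.91071429]), np.int32(56)) (array([302.32692308, 220.75      ]), np.int32(52)) [[ 0.40557518 -0.24406126  0.06622247  0.00098075]]
```

Run:
```python
from h import *
plan(.53,.0,.30,108)
```

```text
cur [0.4198 0.2414 0.2506] yang 77.03 shift [-0.1616 -0.2105 -0.0494] roll -30.97 q6 -0.97 t 1.55
```

```bash
python3 -m inch '[{"translation":[-0.16,-0.21,-0.05],"roll":-31},{"translation":[-0.16,-0.21,-0.05],"roll":-31},{"translation":[-0.16,-0.21,-0.05],"roll":-31},{"translation":[-0.16,-0.21,-0.05],"roll":-31},{"translation":[-0.16,-0.21,-0.05],"roll":-31},{"translation":[-0.16,-0.21,-0.05],"roll":-31},{"translation":[-0.16,-0.21,-0.05],"roll":-31},{"translation":[-0.16,-0.21,-0.05],"roll":-31},{"translation":[-0.16,-0.21,-0.05],"roll":-31},{"translation":[-0.16,-0.21,-0.05],"roll":-31}]' -1
python3 -m inch '[{"translation":[0,0,0],"roll":0},{"translation":[0,0,0],"roll":0},{"translation":[0,0,0],"roll":0}]'
python3 - <<'E'
from h import *
import pickle
c=cap("wrist");c["obs"]=manip.get_obs();pickle.dump(c,open("w2.pkl","wb"));save(c,"w2.png")
t=pickle.load(open("top0.pkl","rb"))
for nm,c,roi in(("wrist",c,(80,30,560,290)),("top",t,(225,100,305,210))):
    x0,y0,x1,y1=roi;p=c["pixels"][y0:y1,x0:x1].astype(int)
    m=((p[:,:,2]>p[:,:,0]*1.6)&(p[:,:,2]>60)).astype(np.uint8)
    cs=cv2.findContours(m,cv2.RETR_EXTERNAL,cv2.CHAIN_APPROX_NONE)[0]
    for k in sorted(cs,key=cv2.contourArea)[-2:]:
        k=k[:,0]+[x0,y0]; print(nm,k.min(0),k.max(0),rect(onplane(c,k,.028)))
E
```

```text
t: 2.55
tcp_pos: [0.5278, 0.0015, 0.3003]
tcp_rot: [0.493, -3.102, -0.001]
force: [0.1, 0.3, 0.8]
opening: 0.0879
grasp_force: 0.0
t: 2.85
tcp_pos: [0.5286, 0.0005, 0.3007]
tcp_rot: [0.491, -3.103, 0.0]
force: [-0.0, 0.2, -0.0]
opening: 0.0878
grasp_force: 0.0
wrist [271 212] [360 274] (array([625.6,  30.6]), 113.7, 82.2, 104.8)
wrist [273  96] [371 208] (array([511.8,   0.7]), 131.9, 113.8, 14.7)
top [232 118] [276 154] (array([624.9,  28.5]), 114.7, 83.3, 104.9)
top [241 147] [292 201] (array([509.9,  -1.9]), 135.5, 115.1, 14.9)
```

View pics/w2.png

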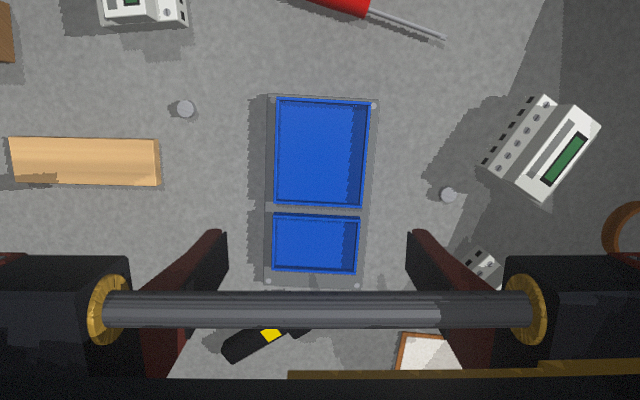

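The wrist view shows the wide cradle at (320,152) and the narrow one at (316,243), and the wide cradle's measured size (132×114) fits. The plate's x lies at 14.75°. Next I'll check the rim height across views and plan the wide meter grasp.

Run:
```python
from h import *
import pickle
w=pickle.load(open("w2.pkl","rb"));t=pickle.load(open("top0.pkl","rb"));s=pickle.load(open("side0.pkl","rb"))
def blue(c,roi,big):
    x0,y0,x1,y1=roi;p=c["pixels"][y0:y1,x0:x1].astype(int)
    m=((p[:,:,2]>p[:,:,0]*1.6)&(p[:,:,2]>60)).astype(np.uint8)
    k=sorted(cv2.findContours(m,0,1)[0],key=cv2.contourArea)[-2:][big][:,0]+[x0,y0]
    P=onplane(c,k,.028)[:,:2]; b=cv2.boxPoints(cv2.minAreaRect((P*1000).astype(np.float32)))/1000
    return b
for big in(1,0):
    A=blue(w,(80,30,560,290),big)
    for nm,c,roi in(("top",t,(225,100,305,210)),("side",s,(305,140,405,200))):
        B=blue(c,roi,big); B=np.array([B[np.linalg.norm(B-a,axis=1).argmin()] for a in A])
        z=lambda q:np.c_[q,np.full(4,.028)]
        T=tri(w,proj(w,z(A)),c,proj(c,z(B))); print(nm,"rim z",(T[:,2]*1000).round(1),"centre",(T.mean(0)*1000).round(1))
plan(.4235,.2574,.15,75.3)
plan(.4235,.2574,.046,75.3)
```

```text
top rim z [13.3 11.3 13.  26.7] centre [ 5.129e+02 -1.000e-01  1.610e+01  1.600e+00]
side rim z [20.6 12.4 13.2 22.7] centre [513.5   0.7  17.2   2.1]
top rim z [18.8  7.2  7.5 55. ] centre [627.3  28.8  22.1   0.9]
side rim z [21.9 11.8 12.1 22.5] centre [630.   31.1  17.1   1.2]
cur [5.286e-01 4.000e-04 3.007e-01] yang 107.98 shift [0.0206 0.2769 0.1507] roll 32.68 q6 -2.01 t 2.9
cur [5.286e-01 4.000e-04 3.007e-01] yang 107.98 shift [0.0206 0.2769 0.2547] roll 32.68 q6 -2.01 t 2.9
```

```bash
python3 -m inch '[{"translation":[0.0206,0.277,0.15],"roll":32.7},{"translation":[0.0206,0.277,0.15],"roll":32.7},{"translation":[0.0206,0.277,0.15],"roll":32.7},{"translation":[0.0206,0.277,0.15],"roll":32.7},{"translation":[0.0206,0.277,0.15],"roll":32.7},{"translation":[0.0206,0.277,0.15],"roll":32.7},{"translation":[0.0206,0.277,0.15],"roll":32.7},{"translation":[0.0206,0.277,0.15],"roll":32.7},{"translation":[0.0206,0.277,0.15],"roll":32.7},{"translation":[0.0206,0.277,0.15],"roll":32.7}]' -1
python3 -m inch '[{"translation":[0,0,0],"roll":0},{"translation":[0,0,0],"roll":0},{"translation":[0,0,0],"roll":0}]'
python3 - <<'E'
from h import *
import pickle
w=cap("wrist"); 
for th in (200,215,225,235): 
    r=nose(w,(200,60,440,320),thr=th); print(th,r[:2],r[2].min(0),r[2].max(0))
plan(.4235,.2574,.046,75.3)
w1=pickle.load(open("w1.pkl","rb"))
a=green(w,(240,60,420,290));b=green(w1,(280,115,385,245));print(a,tri(w,[a[0]],w1,[b[0]]))
E
```

```text
t: 3.9
tcp_pos: [0.4249, 0.2566, 0.1514]
tcp_rot: [0.404, 3.114, 0.0]
force: [-0.3, 0.4, 0.7]
opening: 0.0877
grasp_force: 0.0
t: 4.2
tcp_pos: [0.4244, 0.2567, 0.151]
tcp_rot: [0.405, 3.115, 0.0]
force: [0.1, 0.1, -0.3]
opening: 0.0876
grasp_force: 0.0
200 ((array([420.3, 250. ]), 107.4, 60.8, 166.3), 200) [259 129] [347 272]
215 ((array([423. , 257.7]), 104.6, 43.3, 165.3), 215) [285 131] [347 271]
225 ((array([423.3, 257.7]), 104.0, 43.2, 165.3), 225) [285 132] [347 271]
235 ((array([458.2, 253.3]), 0.7, 0.0, 75.2), 235) [322 250] [323 250]
cur [0.4242 0.2567 0.1509] yang 75.19 shift [0.0009 0.0004 0.1049] roll -0.11 q6 -0.91 t 4.25
(array([328.08358896, 204.18328221]), np.int32(1304)) [[4.26627411e-01 2.65982963e-01 6.00451621e-02 2.37068657e-04]]
```

```bash
python3 -m inch '[{"translation":[0.001,0.001,0.04],"roll":0},{"translation":[0.001,0.001,0.075],"roll":0},{"translation":[0.001,0.001,0.095],"roll":0},{"translation":[0.001,0.001,0.105],"roll":0},{"translation":[0.001,0.001,0.105],"roll":0},{"translation":[0.001,0.001,0.105],"roll":0}]' -1
python3 -m inch '[{"translation":[0,0,0],"roll":0},{"translation":[0,0,0],"roll":0},{"translation":[0,0,0],"roll":0},{"translation":[0,0,0],"roll":0},{"translation":[0,0,0],"roll":0},{"translation":[0,0,0],"roll":0},{"translation":[0,0,0],"roll":0},{"translation":[0,0,0],"roll":0}]' 1
python3 -m inch '[{"translation":[0,0,-0.02],"roll":0},{"translation":[0,0,-0.06],"roll":0},{"translation":[0,0,-0.1],"roll":0},{"translation":[0,0,-0.12],"roll":0},{"translation":[0,0,-0.12],"roll":0},{"translation":[0,0,-0.12],"roll":0},{"translation":[0,0,-0.12],"roll":0}]'
python3 - <<'E'
from h import *
plan(.5125,.0005,.165,104.75)
E
```

```text
t: 4.85
tcp_pos: [0.4237, 0.2586, 0.0463]
tcp_rot: [0.403, 3.115, 0.001]
force: [-0.2, 0.4, 0.6]
opening: 0.0875
grasp_force: 0.0
t: 5.65
tcp_pos: [0.4228, 0.2579, 0.0457]
tcp_rot: [-0.403, -3.115, 0.001]
force: [0.2, -3.3, 4.8]
opening: 0.0447
grasp_force: 30.0
t: 6.35
tcp_pos: [0.4215, 0.2578, 0.1636]
tcp_rot: [-0.403, -3.112, 0.003]
force: [-1.3, -0.3, -5.7]
opening: 0.0449
grasp_force: 30.0
cur [0.4215 0.2578 0.1636] yang 75.24 shift [-0.1536 -0.2256 -0.0013] roll -29.51 q6 -0.90 t 6.35
```

```bash
python3 -m inch '[{"translation":[-0.154,-0.226,-0.001],"roll":-29.5},{"translation":[-0.154,-0.226,-0.001],"roll":-29.5},{"translation":[-0.154,-0.226,-0.001],"roll":-29.5},{"translation":[-0.154,-0.226,-0.001],"roll":-29.5},{"translation":[-0.154,-0.226,-0.001],"roll":-29.5},{"translation":[-0.154,-0.226,-0.001],"roll":-29.5},{"translation":[-0.154,-0.226,-0.001],"roll":-29.5},{"translation":[-0.154,-0.226,-0.001],"roll":-29.5},{"translation":[-0.154,-0.226,-0.001],"roll":-29.5},{"translation":[-0.154,-0.226,-0.001],"roll":-29.5}]'
python3 -m inch '[{"translation":[0,0,0],"roll":0},{"translation":[0,0,0],"roll":0},{"translation":[0,0,0],"roll":0}]'
python3 - <<'E'
from h import *
w=cap("wrist"); save(w,"w3.png")
plan(.5125,.0005,.062,104.75)
E
```

```text
t: 7.35
tcp_pos: [0.5132, 0.002, 0.1658]
tcp_rot: [0.405, -3.113, -0.001]
force: [0.3, -0.1, -5.2]
opening: 0.0447
grasp_force: 30.0
t: 7.65
tcp_pos: [0.5143, 0.0012, 0.1668]
tcp_rot: [-0.405, 3.115, -0.0]
force: [0.4, 0.4, -4.4]
opening: 0.0455
grasp_force: 30.0
cur [0.5144 0.001  0.1668] yang 104.79 shift [ 0.002  -0.      0.1048] roll 0.04 q6 -1.96 t 7.7
```

View pics/w3.png

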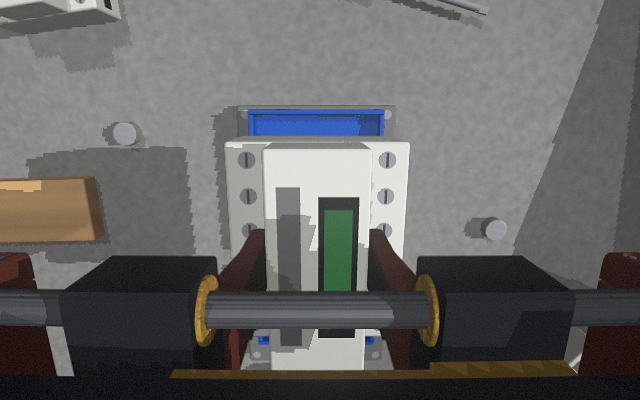

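The meter is held level over the wide cradle, aligned with it (front rim at (315,122)). Next I'll lower it slowly.

```bash
python3 -m inch '[{"translation":[0.002,0,0.03],"roll":0},{"translation":[0.002,0,0.06],"roll":0},{"translation":[0.002,0,0.085],"roll":0},{"translation":[0.002,0,0.095],"roll":0},{"translation":[0.002,0,0.1],"roll":0},{"translation":[0.002,0,0.102],"roll":0},{"translation":[0.002,0,0.103],"roll":0},{"translation":[0.002,0,0.103],"roll":0}]'
python3 -m inch '[{"translation":[0,0,0.001],"roll":0},{"translation":[0,0,0.002],"roll":0},{"translation":[0,0,0.002],"roll":0}]'
```

```text
t: 8.5
tcp_pos: [0.5133, -0.0, 0.0645]
tcp_rot: [-0.403, 3.114, -0.001]
force: [0.2, -0.1, -4.6]
opening: 0.0445
grasp_force: 30.0
t: 8.8
tcp_pos: [0.5129, 0.0, 0.0621]
tcp_rot: [-0.403, 3.115, -0.001]
force: [-0.5, -0.3, -1.8]
opening: 0.0448
grasp_force: 30.0
```

```bash
python3 -m inch '[{"translation":[0,0,0],"roll":0},{"translation":[0,0,0],"roll":0},{"translation":[0,0,0],"roll":0},{"translation":[0,0,0],"roll":0},{"translation":[0,0,0],"roll":0},{"translation":[0,0,0],"roll":0}]' -1
python3 -m inch '[{"translation":[0,0,-0.02],"roll":0},{"translation":[0,0,-0.05],"roll":0},{"translation":[0,0,-0.1],"roll":0},{"translation":[0,0,-0.15],"roll":0},{"translation":[0,0,-0.16],"roll":0},{"translation":[0,0,-0.16],"roll":0}]' -1
python3 - <<'E'
from h import *
plan(.40,-.235,.22,111)
E
```

```text
t: 9.4
tcp_pos: [0.5125, 0.0001, 0.0617]
tcp_rot: [-0.403, 3.116, -0.0]
force: [-0.5, -0.0, 0.4]
opening: 0.0868
grasp_force: 0.0
t: 10.0
tcp_pos: [0.5141, -0.0001, 0.2238]
tcp_rot: [-0.403, 3.111, -0.002]
force: [-0.4, -0.2, -0.5]
opening: 0.0874
grasp_force: 0.0
cur [ 5.141e-01 -1.000e-04  2.238e-01] yang 104.75 shift [ 0.1701 -0.1981  0.0034] roll -6.25 q6 -1.96 t 10.0
```

```bash
python3 -m inch '[{"translation":[0.17,-0.198,0.003],"roll":-6},{"translation":[0.17,-0.198,0.003],"roll":-6},{"translation":[0.17,-0.198,0.003],"roll":-6},{"translation":[0.17,-0.198,0.003],"roll":-6},{"translation":[0.17,-0.198,0.003],"roll":-6},{"translation":[0.17,-0.198,0.003],"roll":-6},{"translation":[0.17,-0.198,0.003],"roll":-6},{"translation":[0.17,-0.198,0.003],"roll":-6},{"translation":[0.17,-0.198,0.003],"roll":-6}]' -1
python3 -m inch '[{"translation":[0,0,0],"roll":0},{"translation":[0,0,0],"roll":0},{"translation":[0,0,0],"roll":0}]'
python3 - <<'E'
from h import *
import pickle
w=cap("wrist"); save(w,"w4.png");pickle.dump(w,open("w4.pkl","wb"))
t=pickle.load(open("top0.pkl","rb"))
for th in (190,200,210,220,230):
    r=nose(w,(240,60,400,310),thr=th); print(th,r[:2],r[2].min(0),r[2].max(0))
a=green(w,(240,60,400,280));b=green(t,(335,183,380,222));print(a,tri(w,[a[0]],t,[b[0]]))
E
```

```text
t: 10.9
tcp_pos: [0.3987, -0.233, 0.218]
tcp_rot: [0.568, -3.089, -0.002]
force: [0.5, -0.4, 0.3]
opening: 0.088
grasp_force: 0.0
t: 11.2
tcp_pos: [0.3988, -0.234, 0.2187]
tcp_rot: [-0.568, 3.09, -0.0]
force: [-1.2, 0.9, -0.7]
opening: 0.0881
grasp_force: 0.0
190 ((array([ 402.4, -240.8]), 64.3, 54.6, 112.5), 190) [272 157] [342 217]
200 ((array([ 402.6, -240.8]), 63.7, 54.0, 111.8), 200) [272 158] [342 216]
210 ((array([ 407.6, -249.4]), 50.5, 43.4, 20.9), 210) [272 162] [320 216]
220 ((array([ 407.6, -249.4]), 50.5, 43.3, 20.9), 220) [272 162] [320 216]
230 ((array([ 408.4, -205.1]), 1.9, 0.0, 21.8), 230) [341 206] [341 208]
(array([305.51508121, 189.9675174 ]), np.int32(431)) [[ 0.40183784 -0.24214344  0.08197426  0.00059637]]
```

View pics/w4.png

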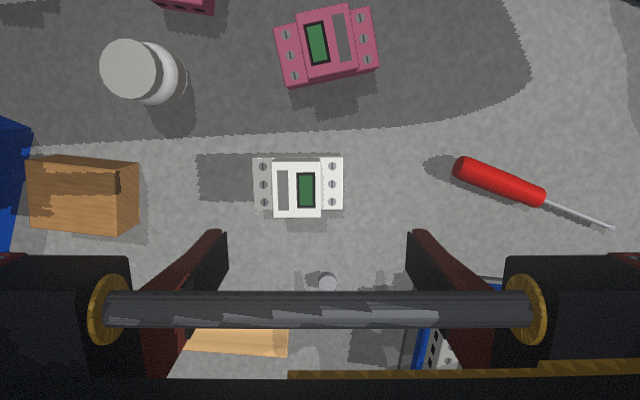

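The white narrow meter is at (297,187), its nose spanning (272..320, 162..216). The pink look-alike at (327,47) is not meant. I'll re-measure from lower, which gives a second wrist view for height.

Run:
```python
from h import *
plan(.4076,-.2494,.15,110.9)
```

```text
cur [ 0.3988 -0.2342  0.2188] yang 110.80 shift [-0.0028 -0.0174  0.0688] roll -0.10 q6 -2.61 t 11.25
```

```bash
python3 -m inch '[{"translation":[-0.003,-0.017,0.04],"roll":0},{"translation":[-0.003,-0.017,0.069],"roll":0},{"translation":[-0.003,-0.017,0.069],"roll":0},{"translation":[-0.003,-0.017,0.069],"roll":0},{"translation":[-0.003,-0.017,0.069],"roll":0},{"translation":[-0.003,-0.017,0.069],"roll":0}]'
python3 - <<'E'
from h import *
import pickle
w=cap("wrist"); pickle.dump(w,open("w5.pkl","wb"))
w4=pickle.load(open("w4.pkl","rb"));t=pickle.load(open("top0.pkl","rb"));s=pickle.load(open("side0.pkl","rb"))
for th in (200,210,220):
    r=nose(w,(230,80,410,320),thr=th); print(th,r[:2],r[2].min(0),r[2].max(0))
a=green(w,(250,100,390,290));b=green(w4,(250,150,345,225));g=green(s,(285,212,325,255));print(a,b)
print(tri(w,[a[0]],w4,[b[0]]),tri(w,[a[0]],s,[g[0]]))
plan(.4076,-.2494,.046,110.9)
E
```

```text
t: 11.85
tcp_pos: [0.4082, -0.2501, 0.1512]
tcp_rot: [-0.566, 3.089, -0.004]
force: [-0.1, -0.2, 0.7]
opening: 0.088
grasp_force: 0.0
200 ((array([ 402.5, -241.8]), 61.4, 55.7, 111.3), 200) [286 164] [372 239]
210 ((array([ 402.3, -241.9]), 61.3, 55.2, 111.3), 210) [286 164] [372 238]
220 ((array([ 402.3, -241.9]), 61.1, 55.1, 111.2), 220) [286 164] [372 238]
(array([328. , 205.5]), np.int32(646)) (array([305.51508121, 189.9675174 ]), np.int32(431))
[[ 4.05449194e-01 -2.41224682e-01  6.36835537e-02  1.15686251e-04]] [[ 4.05766182e-01 -2.41045532e-01  6.28978851e-02  3.82475211e-04]]
cur [ 0.4081 -0.25    0.1511] yang 110.75 shift [0.0004 0.0009 0.1051] roll -0.15 q6 -2.63 t 11.9
```

```bash
python3 -m inch '[{"translation":[0,0.001,0.04],"roll":0},{"translation":[0,0.001,0.075],"roll":0},{"translation":[0,0.001,0.095],"roll":0},{"translation":[0,0.001,0.105],"roll":0},{"translation":[0,0.001,0.105],"roll":0},{"translation":[0,0.001,0.105],"roll":0}]' -1
python3 -m inch '[{"translation":[0,0,0],"roll":0},{"translation":[0,0,0],"roll":0},{"translation":[0,0,0],"roll":0},{"translation":[0,0,0],"roll":0},{"translation":[0,0,0],"roll":0},{"translation":[0,0,0],"roll":0},{"translation":[0,0,0],"roll":0},{"translation":[0,0,0],"roll":0}]' 1
python3 -m inch '[{"translation":[0,0,-0.02],"roll":0},{"translation":[0,0,-0.06],"roll":0},{"translation":[0,0,-0.1],"roll":0},{"translation":[0,0,-0.15],"roll":0},{"translation":[0,0,-0.16],"roll":0},{"translation":[0,0,-0.16],"roll":0},{"translation":[0,0,-0.16],"roll":0}]'
python3 - <<'E'
from h import *
plan(.6282,.031,.205,104.75)
E
```

```text
t: 12.5
tcp_pos: [0.4076, -0.2491, 0.0456]
tcp_rot: [-0.565, 3.089, -0.002]
force: [0.1, -0.6, 0.3]
opening: 0.0877
grasp_force: 0.0
t: 13.3
tcp_pos: [0.4072, -0.2489, 0.0449]
tcp_rot: [-0.566, 3.09, -0.001]
force: [-0.4, -1.2, 2.0]
opening: 0.0449
grasp_force: 30.0
t: 14.0
tcp_pos: [0.4058, -0.2475, 0.203]
tcp_rot: [0.565, -3.088, -0.004]
force: [-0.7, 0.0, -3.4]
opening: 0.0449
grasp_force: 30.0
cur [ 0.4058 -0.2475  0.203 ] yang 110.74 shift [-0.3067  0.1817 -0.002 ] roll 5.99 q6 -2.63 t 14.0
```

```bash
python3 -m inch '[{"translation":[-0.307,0.182,0],"roll":6},{"translation":[-0.307,0.182,0],"roll":6},{"translation":[-0.307,0.182,0],"roll":6},{"translation":[-0.307,0.182,0],"roll":6},{"translation":[-0.307,0.182,0],"roll":6},{"translation":[-0.307,0.182,0],"roll":6},{"translation":[-0.307,0.182,0],"roll":6},{"translation":[-0.307,0.182,0],"roll":6},{"translation":[-0.307,0.182,0],"roll":6},{"translation":[-0.307,0.182,0],"roll":6}]'
python3 -m inch '[{"translation":[0,0,0],"roll":0},{"translation":[0,0,0],"roll":0},{"translation":[0,0,0],"roll":0}]'
python3 - <<'E'
from h import *
w=cap("wrist"); save(w,"w6.png")
plan(.6282,.031,.062,104.75)
E
```

```text
t: 15.0
tcp_pos: [0.6275, 0.0298, 0.2022]
tcp_rot: [0.403, -3.111, -0.0]
force: [-0.5, -0.3, -3.2]
opening: 0.0449
grasp_force: 30.0
t: 15.3
tcp_pos: [0.6291, 0.0294, 0.2048]
tcp_rot: [0.401, -3.116, 0.0]
force: [-0.9, -0.3, -2.9]
opening: 0.0449
grasp_force: 30.0
cur [0.6293 0.0296 0.2049] yang 104.67 shift [0.0007 0.0017 0.1429] roll -0.08 q6 -1.89 t 15.35
```

View pics/w6.png

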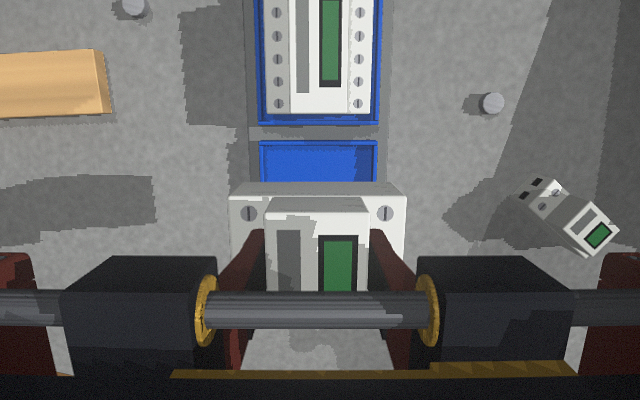

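The wide meter sits inside its cradle at (318,60), and the narrow meter is held square over the narrow cradle (rim at (318,142)). The slim meter is at (570,218). Next I'll lower the narrow meter.

```bash
python3 -m inch '[{"translation":[0.001,0.0017,0.04],"roll":0},{"translation":[0.001,0.0017,0.08],"roll":0},{"translation":[0.001,0.0017,0.11],"roll":0},{"translation":[0.001,0.0017,0.13],"roll":0},{"translation":[0.001,0.0017,0.138],"roll":0},{"translation":[0.001,0.0017,0.14],"roll":0},{"translation":[0.001,0.0017,0.141],"roll":0},{"translation":[0.001,0.0017,0.141],"roll":0}]'
python3 -m inch '[{"translation":[0,0,0.001],"roll":0},{"translation":[0,0,0.002],"roll":0},{"translation":[0,0,0.002],"roll":0}]'
```

```text
t: 16.15
tcp_pos: [0.6293, 0.0316, 0.065]
tcp_rot: [-0.403, 3.113, -0.001]
force: [-0.4, 0.3, -3.2]
opening: 0.0446
grasp_force: 30.0
t: 16.45
tcp_pos: [0.6283, 0.0318, 0.062]
tcp_rot: [-0.403, 3.115, -0.0]
force: [0.5, 0.7, -3.1]
opening: 0.0447
grasp_force: 30.0
```

```bash
python3 -m inch '[{"translation":[0,0,0.001],"roll":0},{"translation":[0,0,0.001],"roll":0},{"translation":[0,0,0.001],"roll":0}]'
python3 -m inch '[{"translation":[0,0,0],"roll":0},{"translation":[0,0,0],"roll":0},{"translation":[0,0,0],"roll":0},{"translation":[0,0,0],"roll":0},{"translation":[0,0,0],"roll":0},{"translation":[0,0,0],"roll":0}]' -1
python3 -m inch '[{"translation":[0,0,-0.02],"roll":0},{"translation":[0,0,-0.05],"roll":0},{"translation":[0,0,-0.1],"roll":0},{"translation":[0,0,-0.15],"roll":0},{"translation":[0,0,-0.19],"roll":0},{"translation":[0,0,-0.19],"roll":0}]' -1
python3 - <<'E'
from h import *
plan(.60,-.20,.25,104.75)
E
```

```text
t: 16.75
tcp_pos: [0.6283, 0.0318, 0.0609]
tcp_rot: [-0.403, 3.115, -0.0]
force: [-0.7, 0.3, 0.6]
opening: 0.0451
grasp_force: 30.0
t: 17.35
tcp_pos: [0.6282, 0.0318, 0.0607]
tcp_rot: [-0.403, 3.116, -0.0]
force: [0.3, 0.5, -0.6]
opening: 0.0869
grasp_force: 0.0
t: 17.95
tcp_pos: [0.6322, 0.0316, 0.2578]
tcp_rot: [-0.402, 3.104, -0.004]
force: [-0.4, 0.0, -0.3]
opening: 0.0879
grasp_force: 0.0
cur [0.6322 0.0316 0.2578] yang 104.75 shift [ 0.0902 -0.2158  0.0076] roll -0.00 q6 -1.89 t 17.95
```

```bash
python3 -m inch '[{"translation":[0.099,-0.308,0.038],"roll":88},{"translation":[0.099,-0.308,0.038],"roll":88},{"translation":[0.099,-0.308,0.038],"roll":88},{"translation":[0.099,-0.308,0.038],"roll":88},{"translation":[0.099,-0.308,0.038],"roll":88},{"translation":[0.099,-0.308,0.038],"roll":88},{"translation":[0.099,-0.308,0.038],"roll":88},{"translation":[0.099,-0.308,0.038],"roll":88},{"translation":[0.099,-0.308,0.038],"roll":88},{"translation":[0.099,-0.308,0.038],"roll":88}]' -1
python3 -m inch '[{"translation":[0,0,0],"roll":2},{"translation":[0,0,0],"roll":2},{"translation":[0,0,0],"roll":2},{"translation":[0,0,0],"roll":2}]'
python3 - <<'E'
from h import *
import pickle
w=cap("wrist"); save(w,"w7.png");pickle.dump(w,open("w7.pkl","wb"))
p=w["pixels"].astype(int); m=((p[:,:,0]>p[:,:,2]+30)&(p[:,:,0]>90)).astype(np.uint8); m[285:]=0
for k in sorted(cv2.findContours(m,0,1)[0],key=cv2.contourArea)[-3:]:
    k=k[:,0]; print(k.min(0),k.max(0),rect(onplane(w,k,.018)))
plan(.615,-.291,.22,16)
E
```

```text
t: 18.95
tcp_pos: [0.61, -0.2915, 0.2112]
tcp_rot: [-1.837, -2.546, 0.0]
force: [-0.7, 0.2, -0.6]
opening: 0.0878
grasp_force: 0.0
t: 19.35
tcp_pos: [0.6107, -0.2911, 0.2122]
tcp_rot: [-1.871, -2.523, 0.0]
force: [0.1, -0.3, -0.3]
opening: 0.0882
grasp_force: 0.0
[ 0 75] [ 26 107] (array([ 291.6, -294.2]), 32.1, 23.4, 33.4)
[133 245] [190 284] (array([ 469.2, -427.2]), 80.7, 26.5, 51.4)
[293  81] [354 263] (array([ 615.5, -287.8]), 189.2, 59.5, 106.3)
cur [ 0.6107 -0.2911  0.2124] yang 16.85 shift [-0.0011  0.0041 -0.0076] roll 0.85 q6 -0.84 t 19.4
```

View pics/w7.png

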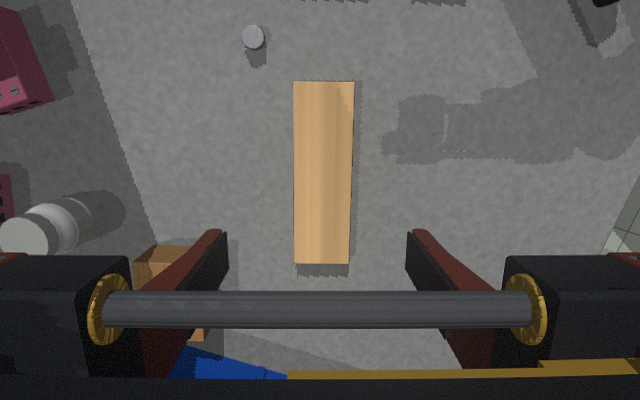

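The board is at (323,172) and measures 189×59.5 mm. Next: a height check with the top view, then the grasp.

Run:
```python
from h import *
import pickle
w=pickle.load(open("w7.pkl","rb"));t=pickle.load(open("top0.pkl","rb"));s=pickle.load(open("side0.pkl","rb"))
def cen(c,roi):
    x0,y0,x1,y1=roi;p=c["pixels"][y0:y1,x0:x1].astype(int); m=((p[:,:,0]>p[:,:,2]+30)&(p[:,:,0]>90)).astype(np.uint8)
    k=max(cv2.findContours(m,0,1)[0],key=cv2.contourArea)[:,0]+[x0,y0]; P=onplane(c,k,.018);r=rect(P);print(r)
    return proj(c,[[r[0][0]/1000,r[0][1]/1000,.018]])
a=cen(w,(280,70,370,275));b=cen(t,(322,105,405,158));d=cen(s,(355,210,415,285))
print(tri(w,a,t,b),tri(w,a,s,d))
plan(.6155,-.2878,.06,16.3);plan(.6155,-.2878,.005,16.3)
```

```text
(array([ 615.5, -287.8]), 189.2, 59.5, 106.3)
(array([ 614.4, -289.5]), 192.9, 61.5, 106.3)
(array([ 615.4, -294.3]), 193.1, 62.2, 106.3)
[[ 0.61579449 -0.28929119  0.01416533  0.00164392]] [[ 0.61649985 -0.28906782  0.01124332  0.00109239]]
cur [ 0.6107 -0.2911  0.2124] yang 16.85 shift [0.0017 0.0056 0.1524] roll 0.55 q6 -0.84 t 19.4
cur [ 0.6107 -0.2911  0.2124] yang 16.85 shift [0.0017 0.0056 0.2074] roll 0.55 q6 -0.84 t 19.4
```

```bash
python3 -m inch '[{"translation":[0.002,0.0055,0.05],"roll":0.5},{"translation":[0.002,0.0055,0.1],"roll":0.5},{"translation":[0.002,0.0055,0.15],"roll":0.5},{"translation":[0.002,0.0055,0.185],"roll":0.5},{"translation":[0.002,0.0055,0.2],"roll":0.5},{"translation":[0.002,0.0055,0.205],"roll":0.5},{"translation":[0.002,0.0055,0.207],"roll":0.5},{"translation":[0.002,0.0055,0.207],"roll":0.5}]' -1
python3 - <<'E'
from h import *
plan(.6155,-.2880,.005,16.3)
E
```

```text
t: 20.2
tcp_pos: [0.6169, -0.2886, 0.0076]
tcp_rot: [1.882, 2.511, 0.0]
force: [0.4, 0.0, 0.3]
opening: 0.0879
grasp_force: 0.0
cur [ 0.6169 -0.2886  0.0076] yang 16.31 shift [ 0.001  -0.0012  0.0025] roll 0.01 q6 -0.82 t 20.2
```

```bash
python3 -m inch '[{"translation":[0.0,-0.001,0.001],"roll":0},{"translation":[0.0,-0.001,0.001],"roll":0},{"translation":[0.0,-0.001,0.001],"roll":0}]' -1
python3 -m inch '[{"translation":[0,0,0],"roll":0},{"translation":[0,0,0],"roll":0},{"translation":[0,0,0],"roll":0},{"translation":[0,0,0],"roll":0},{"translation":[0,0,0],"roll":0},{"translation":[0,0,0],"roll":0}]' 1
python3 -m inch '[{"translation":[0,0,-0.02],"roll":0},{"translation":[0,0,-0.06],"roll":0},{"translation":[0,0,-0.1],"roll":0},{"translation":[0,0,-0.15],"roll":0},{"translation":[0,0,-0.18],"roll":0},{"translation":[0,0,-0.18],"roll":0},{"translation":[0,0,-0.18],"roll":0}]'
python3 - <<'E'
from h import *
plan(.57,.0165,.185,104.75); plan(.57,.0165,.185,104.75,1)
E
```

```text
t: 20.5
tcp_pos: [0.615, -0.2884, 0.0057]
tcp_rot: [1.883, 2.513, 0.0]
force: [0.3, -0.2, 0.6]
opening: 0.0877
grasp_force: 0.0
t: 21.1
tcp_pos: [0.6146, -0.288, 0.0046]
tcp_rot: [1.884, 2.514, -0.0]
force: [0.0, 0.7, 0.2]
opening: 0.0595
grasp_force: 30.0
t: 21.8
tcp_pos: [0.6145, -0.288, 0.1848]
tcp_rot: [1.884, 2.513, -0.0]
force: [-0.9, 0.5, -1.8]
opening: 0.0601
grasp_force: 30.0
cur [ 0.6145 -0.288   0.1848] yang 16.30 shift [ 3.047e-01  4.280e-02 -3.000e-04] roll -88.45 q6 -0.82 t 21.8
cur [ 0.6145 -0.288   0.1848] yang 16.30 shift [ 3.047e-01  4.280e-02 -3.000e-04] roll 91.55 q6 -0.82 t 21.8
```

```bash
python3 -m inch '[{"translation":[0.304,0.043,0],"roll":-88.5},{"translation":[0.304,0.043,0],"roll":-88.5},{"translation":[0.304,0.043,0],"roll":-88.5},{"translation":[0.304,0.043,0],"roll":-88.5},{"translation":[0.304,0.043,0],"roll":-88.5},{"translation":[0.304,0.043,0],"roll":-88.5},{"translation":[0.304,0.043,0],"roll":-88.5},{"translation":[0.304,0.043,0],"roll":-88.5},{"translation":[0.304,0.043,0],"roll":-88.5},{"translation":[0.304,0.043,0],"roll":-88.5}]'
python3 -m inch '[{"translation":[0,0,0],"roll":-3},{"translation":[0,0,0],"roll":-2.6},{"translation":[0,0,0],"roll":-2.6},{"translation":[0,0,0],"roll":-2.6},{"translation":[0,0,0],"roll":-2.6}]'
python3 - <<'E'
from h import *
plan(.5704,.016,.0875,104.75)
w=cap("wrist"); save(w,"w8.png")
E
```

```text
t: 22.8
tcp_pos: [0.5684, 0.0163, 0.1819]
tcp_rot: [0.345, -3.117, -0.001]
force: [0.2, -0.2, -0.5]
opening: 0.0599
grasp_force: 30.0
t: 23.3
tcp_pos: [0.5702, 0.0158, 0.1842]
tcp_rot: [0.404, -3.115, -0.0]
force: [0.5, 0.1, -0.9]
opening: 0.0593
grasp_force: 30.0
cur [0.5702 0.0158 0.1842] yang 104.80 shift [-0.0003  0.0001  0.0967] roll 0.05 q6 -1.92 t 23.3
```

View pics/w8.png

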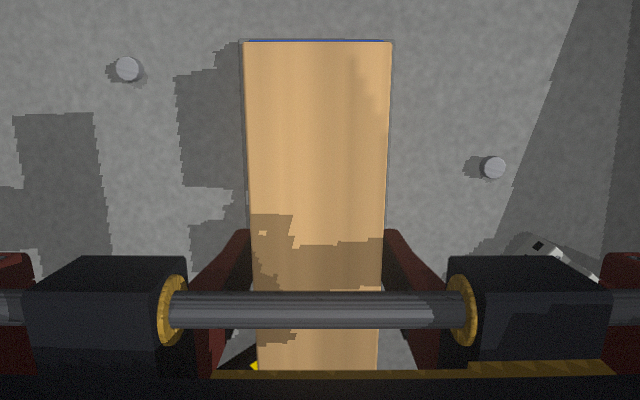

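The board is held flat and centred over the cradles (far rim at (318,40)). Next I'll lower it.

```bash
python3 -m inch '[{"translation":[0,0,0.03],"roll":0},{"translation":[0,0,0.06],"roll":0},{"translation":[0,0,0.08],"roll":0},{"translation":[0,0,0.09],"roll":0},{"translation":[0,0,0.094],"roll":0},{"translation":[0,0,0.095],"roll":0},{"translation":[0,0,0.095],"roll":0}]'
python3 -m inch '[{"translation":[0,0,0.001],"roll":0},{"translation":[0,0,0.001],"roll":0},{"translation":[0,0,0.001],"roll":0}]'
```

```text
t: 24.05
tcp_pos: [0.5713, 0.0157, 0.0905]
tcp_rot: [-0.406, 3.114, -0.001]
force: [0.5, -0.6, -0.2]
opening: 0.0599
grasp_force: 30.0
t: 24.35
tcp_pos: [0.5708, 0.0158, 0.0891]
tcp_rot: [-0.406, 3.115, -0.0]
force: [0.4, 0.5, -0.7]
opening: 0.0598
grasp_force: 30.0
```

```bash
python3 -m inch '[{"translation":[0,0,0.001],"roll":0},{"translation":[0,0,0.001],"roll":0},{"translation":[0,0,0.001],"roll":0}]'; python3 -m inch '[{"translation":[0,0,0.001],"roll":0},{"translation":[0,0,0.001],"roll":0},{"translation":[0,0,0.001],"roll":0}]';python3 -m inch '[{"translation":[0,0,0],"roll":0},{"translation":[0,0,0],"roll":0},{"translation":[0,0,0],"roll":0}]'
```

```text
t: 24.65
tcp_pos: [0.5704, 0.0158, 0.0876]
tcp_rot: [0.406, -3.115, 0.0]
force: [-1.0, -0.6, -0.8]
opening: 0.0599
grasp_force: 30.0
t: 24.95
tcp_pos: [0.5705, 0.0158, 0.0866]
tcp_rot: [0.406, -3.115, 0.0]
force: [-0.3, -0.3, 0.2]
opening: 0.06
grasp_force: 30.0
t: 25.25
tcp_pos: [0.5705, 0.0158, 0.0866]
tcp_rot: [0.406, -3.115, 0.0]
force: [-0.0, -0.7, -1.1]
opening: 0.0594
grasp_force: 30.0
```

```bash
python3 -m inch '[{"translation":[0,0,0.0007],"roll":0},{"translation":[0,0,0.0007],"roll":0},{"translation":[0,0,0.0007],"roll":0}]'; python3 -m inch '[{"translation":[0,0,0],"roll":0},{"translation":[0,0,0],"roll":0},{"translation":[0,0,0],"roll":0},{"translation":[0,0,0],"roll":0},{"translation":[0,0,0],"roll":0}]' -1
python3 -m inch '[{"translation":[0,0,-0.02],"roll":0},{"translation":[0,0,-0.05],"roll":0},{"translation":[0,0,-0.1],"roll":0},{"translation":[0,0,-0.15],"roll":0},{"translation":[0,0,-0.16],"roll":0},{"translation":[0,0,-0.16],"roll":0}]' -1
python3 - <<'E'
from h import *
plan(.59,.265,.22,63)
E
```

```text
t: 25.55
tcp_pos: [0.5705, 0.0158, 0.0866]
tcp_rot: [-0.406, 3.115, -0.0]
force: [-0.5, 0.5, 4.9]
opening: 0.0599
grasp_force: 30.0
t: 26.05
tcp_pos: [0.5705, 0.0158, 0.0859]
tcp_rot: [0.406, -3.115, 0.0]
force: [-0.5, -0.8, 0.6]
opening: 0.0878
grasp_force: 0.0
t: 26.65
tcp_pos: [0.5721, 0.0157, 0.2483]
tcp_rot: [-0.405, 3.11, -0.002]
force: [-0.0, -0.1, -0.2]
opening: 0.0881
grasp_force: 0.0
cur [0.5721 0.0157 0.2483] yang 104.84 shift [-0.0811  0.2365  0.0283] roll 41.84 q6 -1.92 t 26.65
```

```bash
python3 -m inch '[{"translation":[-0.081,0.236,0.028],"roll":42},{"translation":[-0.081,0.236,0.028],"roll":42},{"translation":[-0.081,0.236,0.028],"roll":42},{"translation":[-0.081,0.236,0.028],"roll":42},{"translation":[-0.081,0.236,0.028],"roll":42},{"translation":[-0.081,0.236,0.028],"roll":42},{"translation":[-0.081,0.236,0.028],"roll":42},{"translation":[-0.081,0.236,0.028],"roll":42},{"translation":[-0.081,0.236,0.028],"roll":42}]' -1
python3 -m inch '[{"translation":[0,0,0],"roll":0},{"translation":[0,0,0],"roll":0},{"translation":[0,0,0],"roll":0}]'
python3 - <<'E'
from h import *
import pickle
w=cap("wrist"); save(w,"w9.png");pickle.dump(w,open("w9.pkl","wb"))
for th in (150,170,190,200,210,220):
    r=nose(w,(240,60,400,260),thr=th); print(th,r[:2],r[2].min(0),r[2].max(0))
t=pickle.load(open("top0.pkl","rb"))
a=green(w,(240,60,400,260));b=green(t,(145,132,190,165));print(a,tri(w,[a[0]],t,[b[0]]),onplane(w,a[0],.066))
c=cap("top");p=c["pixels"][100:220,220:310].astype(int);m=((p[:,:,0]>p[:,:,2]+30)&(p[:,:,0]>90)).astype(np.uint8)
k=max(cv2.findContours(m,0,1)[0],key=cv2.contourArea)[:,0]+[220,100];print("board",rect(onplane(c,k,.1)))
E
```

```text
t: 27.55
tcp_pos: [0.5879, 0.2631, 0.217]
tcp_rot: [-0.738, -3.052, 0.002]
force: [-0.5, -0.1, 0.1]
opening: 0.0875
grasp_force: 0.0
t: 27.85
tcp_pos: [0.5886, 0.2639, 0.2182]
tcp_rot: [0.739, 3.053, 0.0]
force: [0.4, -0.2, -0.0]
opening: 0.0879
grasp_force: 0.0
150 ((array([597.4, 283.5]), 81.3, 39.2, 65.5), 150) [294 163] [384 208]
170 ((array([602.2, 292.6]), 62.4, 37.4, 68.1), 170) [317 163] [384 208]
190 ((array([602.6, 292.7]), 61.5, 36.7, 68.4), 190) [317 164] [384 207]
200 ((array([600. , 284.4]), 43.3, 33.8, 65.5), 200) [317 170] [365 207]
210 ((array([600.1, 284.4]), 43.2, 33.5, 65.5), 210) [317 171] [365 207]
220 ((array([599.9, 284.4]), 42.9, 33.2, 65.6), 220) [317 171] [365 207]
(array([351.28819444, 188.70833333]), np.int32(288)) [[0.60578593 0.29206563 0.0614193  0.00074779]] [[0.60432944 0.29223338 0.066     ]]
board (array([570.4,  14.9]), 193.1, 60.4, 15.0)
```

View pics/w9.png

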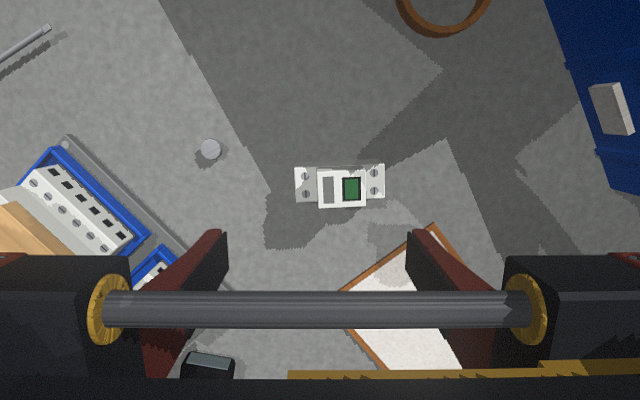

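The slim meter is at (341,188), nose (317..365, 171..207). Its angle is 65.5° and its height is about right. The top view puts the board at (570.4, 14.9), 15°, so it is centred.

Run:
```python
from h import *
plan(.6002,.2844,.12,65.5)
```

```text
cur [0.5885 0.2643 0.2182] yang 62.81 shift [-0.0012  0.0232  0.0982] roll -2.69 q6 -0.78 t 27.95
```

```bash
python3 -m inch '[{"translation":[-0.001,0.023,0.03],"roll":-2.7},{"translation":[-0.001,0.023,0.07],"roll":-2.7},{"translation":[-0.001,0.023,0.098],"roll":-2.7},{"translation":[-0.001,0.023,0.098],"roll":-2.7},{"translation":[-0.001,0.023,0.098],"roll":-2.7},{"translation":[-0.001,0.023,0.098],"roll":-2.7}]' -1
python3 - <<'E'
from h import *
import pickle
w=cap("wrist"); w9=pickle.load(open("w9.pkl","rb"))
for th in (200,215):
    r=nose(w,(230,80,410,330),thr=th); print(th,r[:2],r[2].min(0),r[2].max(0))
a=green(w,(250,100,400,290));b=green(w9,(240,60,400,260));print(tri(w,[a[0]],w9,[b[0]]))
plan(.6002,.2844,.0455,65.5)
E
```

```text
t: 28.55
tcp_pos: [0.6012, 0.2851, 0.122]
tcp_rot: [0.665, 3.068, 0.003]
force: [0.2, 0.3, 0.6]
opening: 0.0878
grasp_force: 0.0
200 ((array([599.8, 284.6]), 43.6, 33.0, 65.5), 200) [279 192] [347 241]
215 ((array([598.3, 285.4]), 43.2, 29.5, 65.5), 215) [280 192] [347 236]
[[6.04555621e-01 2.92172288e-01 6.47088938e-02 1.86384581e-04]]
cur [0.6013 0.2852 0.1222] yang 65.54 shift [ 0.0009 -0.0013  0.0767] roll 0.04 q6 -0.80 t 28.6
```

```bash
python3 -m inch '[{"translation":[0,-0.001,0.03],"roll":0},{"translation":[0,-0.001,0.06],"roll":0},{"translation":[0,-0.001,0.07],"roll":0},{"translation":[0,-0.001,0.075],"roll":0},{"translation":[0,-0.001,0.075],"roll":0},{"translation":[0,-0.001,0.075],"roll":0}]' -1
python3 -m inch '[{"translation":[0,0,0],"roll":0},{"translation":[0,0,0],"roll":0},{"translation":[0,0,0],"roll":0},{"translation":[0,0,0],"roll":0},{"translation":[0,0,0],"roll":0},{"translation":[0,0,0],"roll":0},{"translation":[0,0,0],"roll":0},{"translation":[0,0,0],"roll":0}]' 1
python3 -m inch '[{"translation":[0,0,-0.02],"roll":0},{"translation":[0,0,-0.06],"roll":0},{"translation":[0,0,-0.1],"roll":0},{"translation":[0,0,-0.15],"roll":0},{"translation":[0,0,-0.18],"roll":0},{"translation":[0,0,-0.18],"roll":0},{"translation":[0,0,-0.18],"roll":0}]'
python3 - <<'E'
from h import *
plan(.5705,.0155,.225,14.9); plan(.5705,.0155,.225,14.9,1)
E
```

```text
t: 29.2
tcp_pos: [0.6005, 0.2842, 0.0465]
tcp_rot: [0.665, 3.068, 0.002]
force: [0.3, -0.8, -0.1]
opening: 0.0874
grasp_force: 0.0
t: 30.0
tcp_pos: [0.5993, 0.2838, 0.0449]
tcp_rot: [-0.665, -3.07, 0.0]
force: [0.1, 0.1, 0.9]
opening: 0.0451
grasp_force: 30.0
t: 30.7
tcp_pos: [0.5991, 0.2837, 0.2246]
tcp_rot: [0.665, 3.07, -0.0]
force: [-0.2, 1.3, -2.6]
opening: 0.0449
grasp_force: 30.0
cur [0.5991 0.2837 0.2246] yang 65.55 shift [-0.085  -0.256  -0.0003] roll 50.65 q6 -0.81 t 30.7
cur [0.5991 0.2837 0.2246] yang 65.55 shift [-0.085  -0.256  -0.0003] roll -129.35 q6 -0.81 t 30.7
```

```bash
python3 -m inch '[{"translation":[-0.085,-0.256,0],"roll":50.6},{"translation":[-0.085,-0.256,0],"roll":50.6},{"translation":[-0.085,-0.256,0],"roll":50.6},{"translation":[-0.085,-0.256,0],"roll":50.6},{"translation":[-0.085,-0.256,0],"roll":50.6},{"translation":[-0.085,-0.256,0],"roll":50.6},{"translation":[-0.085,-0.256,0],"roll":50.6},{"translation":[-0.085,-0.256,0],"roll":50.6},{"translation":[-0.085,-0.256,0],"roll":50.6},{"translation":[-0.085,-0.256,0],"roll":50.6}]'
python3 -m inch '[{"translation":[0,0,0],"roll":0},{"translation":[0,0,0],"roll":0},{"translation":[0,0,0],"roll":0}]'
python3 - <<'E'
from h import *
w=cap("wrist"); save(w,"w10.png")
plan(.5705,.0155,.145,14.9)
E
```

```text
t: 31.7
tcp_pos: [0.5705, 0.0169, 0.2243]
tcp_rot: [-1.91, -2.493, 0.001]
force: [-0.2, 1.5, -2.3]
opening: 0.0448
grasp_force: 30.0
t: 32.0
tcp_pos: [0.5708, 0.016, 0.225]
tcp_rot: [1.912, 2.492, -0.0]
force: [0.2, -0.1, -2.3]
opening: 0.0451
grasp_force: 30.0
cur [0.5707 0.0159 0.225 ] yang 14.98 shift [-0.0003 -0.0003  0.08  ] roll 0.08 q6 -0.35 t 32.05
```

View pics/w10.png

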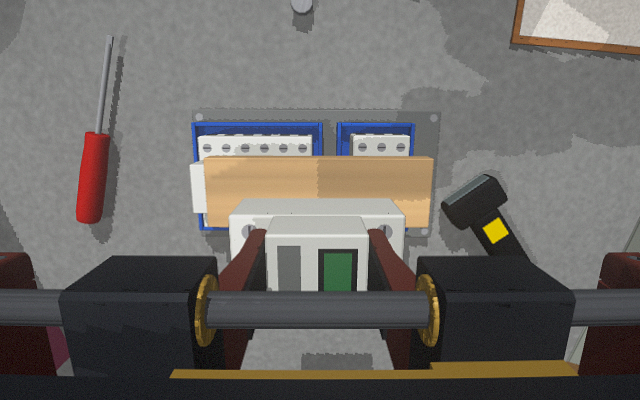

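The board lies flat over both meters (205..433, 156..227), and the slim meter is held aligned above its middle. Next I'll lower it.

```bash
python3 -m inch '[{"translation":[0,0,0.03],"roll":0},{"translation":[0,0,0.055],"roll":0},{"translation":[0,0,0.068],"roll":0},{"translation":[0,0,0.075],"roll":0},{"translation":[0,0,0.077],"roll":0},{"translation":[0,0,0.077],"roll":0},{"translation":[0,0,0.077],"roll":0}]'
python3 -m inch '[{"translation":[0,0,0.001],"roll":0},{"translation":[0,0,0.0015],"roll":0},{"translation":[0,0,0.0015],"roll":0}]'
python3 -m inch '[{"translation":[0,0,0.001],"roll":0},{"translation":[0,0,0.001],"roll":0},{"translation":[0,0,0.001],"roll":0}]'
```

```text
t: 32.75
tcp_pos: [0.5716, 0.0155, 0.1489]
tcp_rot: [1.913, 2.49, 0.001]
force: [-0.2, -0.7, -2.0]
opening: 0.0446
grasp_force: 30.0
t: 33.05
tcp_pos: [0.5708, 0.0156, 0.1467]
tcp_rot: [1.914, 2.491, 0.0]
force: [0.3, -0.2, -2.3]
opening: 0.045
grasp_force: 30.0
t: 33.35
tcp_pos: [0.5706, 0.0155, 0.1454]
tcp_rot: [-1.914, -2.491, 0.0]
force: [0.5, 0.3, -1.7]
opening: 0.0447
grasp_force: 30.0
```

```bash
python3 -m inch '[{"translation":[0,0,0.0008],"roll":0},{"translation":[0,0,0.0008],"roll":0},{"translation":[0,0,0.0008],"roll":0}]'
python3 -m inch '[{"translation":[0,0,0],"roll":0},{"translation":[0,0,0],"roll":0},{"translation":[0,0,0],"roll":0},{"translation":[0,0,0],"roll":0},{"translation":[0,0,0],"roll":0}]' -1
python3 -m inch '[{"translation":[0,0,-0.02],"roll":0},{"translation":[0,0,-0.05],"roll":0},{"translation":[0,0,-0.09],"roll":0},{"translation":[0,0,-0.11],"roll":0},{"translation":[0,0,-0.11],"roll":0},{"translation":[0,0,-0.11],"roll":0}]' -1
python3 -m inch '[{"translation":[0.15,0,-0.11],"roll":0},{"translation":[0.15,0,-0.11],"roll":0},{"translation":[0.15,0,-0.11],"roll":0},{"translation":[0.15,0,-0.11],"roll":0},{"translation":[0.15,0,-0.11],"roll":0},{"translation":[0.15,0,-0.11],"roll":0},{"translation":[0.15,0,-0.11],"roll":0}]' -1
python3 - <<'E'
from h import *
s=cap("side"); t=cap("top")
a=cv2.resize(s["pixels"][80:260,270:450,::-1],(400,400)); b=cv2.resize(t["pixels"][100:220,200:320,::-1],(400,400))
cv2.imwrite("pics/end.png",np.hstack([a,b]))
E
```

```text
t: 33.65
tcp_pos: [0.5708, 0.0155, 0.1449]
tcp_rot: [1.914, 2.491, 0.0]
force: [0.0, -0.3, 1.1]
opening: 0.0449
grasp_force: 30.0
t: 34.15
tcp_pos: [0.5707, 0.0156, 0.1447]
tcp_rot: [1.914, 2.491, -0.0]
force: [0.0, -1.1, 0.3]
opening: 0.0813
grasp_force: 0.0
t: 34.75
tcp_pos: [0.5705, 0.0156, 0.2543]
tcp_rot: [1.914, 2.491, -0.0]
force: [0.0, 0.2, -0.9]
opening: 0.0874
grasp_force: 0.0
t: 35.45
tcp_pos: [0.5313, 0.1594, 0.3622]
tcp_rot: [-1.913, -2.489, 0.005]
force: [0.6, -0.4, 0.6]
opening: 0.0877
grasp_force: 0.0
```

View pics/end.png

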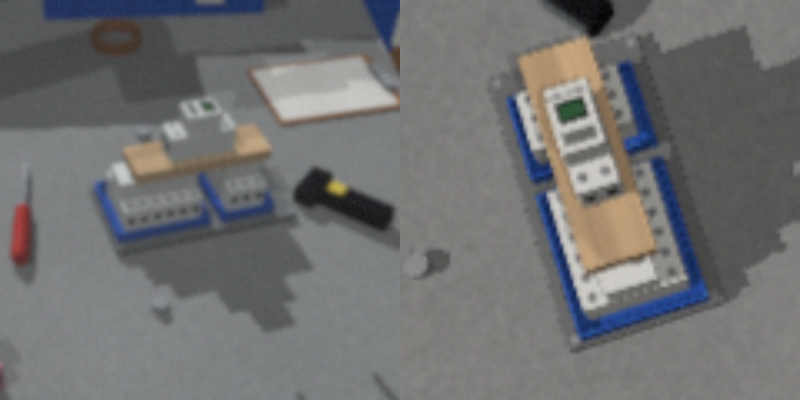

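The stack stands: both meters are seated, the board is level across them, and the slim meter is in the middle along the board, screen up. The gripper is clear.

```bash
python3 -c "
from station import manip
print(manip.finish_job())"
```

```text
the job is handed in; nothing more can be done
None
```

The job is handed in at about 35 s on the robot's clock, with the full stack built in the order asked and standing when last pictured; no verdict came back.

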